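Shut the specimen drying box and set its vent

ROBOT

A 6-joint arm with a two-finger parallel gripper is mounted at the origin on the work surface; the furniture and walls round the work are solid. World frame = base frame: x ahead of the robot, y to its left, z up, the work surface at z = 0. Lengths are in m, angles in rad, forces in N, time in s.
With the tool pointing down it reaches from about 0.275 to 0.75 m from the base axis. Payload 10.2 kg.
Tool frame: the origin (TCP) lies at the very end of the fingers, on their centre line; the grasp point (between the pads) lies 19 mm behind it (pinch_z is the distance from the TCP to the grasp point, in m); z points along the fingers, y is the line along which they close (so a half turn about z gives the same grasp; the last joint's range is limited). The gripper opens to 85 mm and grips with 20 to 120 N. Pads are 22 mm wide; open, the fingers measure 114 mm over their backs; the gripper's body (76 mm by 85 mm) begins 54 mm behind the grasp point. The pads swing forward as they close: fully open they stand 13 mm farther back than shut.
Start: joints at [-1.329, 0.313, 1.498, -0, 1.331, -0.223], TCP at [0.235, -0.469, 0.231] pointing down, gripper open.
Joint ranges: [-2.94, 2.94], [-0.97, 2.17], [0.19, 2.56], [-1.23, 4.37], [0.02, 3.11], [-2.88, 2.88]. Speed limits (rad/s): [2.39, 2.39, 3.01, 3.14, 3.14, 3.14].

INTERFACE

Orientations are given as a unit quaternion [w, x, y, z].
In Python, from cell import observe, camera, get_calibration, close_job, look_for, trace, pinch_z gives the robot as it stands. The module is installed in compiled form; this text tells all that it offers.
- The arm moves only by the tool play_rows, never from a script. Its argument "targets" is a list of rows, each a list of 3 entries, a list of its own where there are three numbers: the shift along the tool's x, y, z in cm, then the turn, a rotation vector about the tool's x, y, z in degrees, then the opening, from 0 (shut) to 1 (fully open). In form: [[[dx, dy, dz], [wx, wy, wz], grip], ...]. A call has 1 to 5 rows; each row is the pose to reach, as a shift and turn from the pose commanded when the call began, along the tool's axes at that moment; what a row does not reach only later rows make up. A row lasts 1/8 s, in which the tool goes at most 62.5 mm and 10.7 degrees, less where a joint would pass 70% of its speed; a pose out of reach is approached as far as the arm can. A call with a gripper value outside its range is refused whole. The fingers move at their own pace and stop on an object; the grip force is fixed at half the most. Time passes only in rows, so rows that repeat a pose let the fingers close. It gives the time, the measured TCP pose, the force, the opening and the grip force at its end, in the units of the state.
- observe(): the state, without advancing time (a new reading comes with each control period).
- camera(name): name is "scene" or "top" or "wrist"; returns the picture (384x512x3 uint8, blue, green, red); there is no depth.
- get_calibration(name): a dict with "fovy" (degrees; the focal length in pixels is half the picture's height over the tangent of half this angle, whatever the lens; pixels are square), "cx", "cy" (the principal point, pixels), "pose" (4x4, takes a point from camera to world coordinates). Camera axes: x right, y down, z forward; pixel columns grow to the right and rows downward; lengths in m; the calibration is good to about 2 mm. A picture is of the moment at which its call begins: read the wrist's pose just before it. get_calibration takes no time and is no camera call; for the wrist camera it gives the pose at the moment of the call.
- close_job(): hands the job in; it is judged then, once.
Trained networks look in the newest picture that a camera, given by its name, has taken for a name from the list of things; names that differ only in an ending like _2 or _b are one class to them, and where a whole thing is asked for, a point or a joint stands for the part that bears it (a point fixed in the world has none). Each returns a list of dicts, best first, with "confidence" (0 to 1); they miss things now and then, are a little off and sometimes report something else, mostly with a low value. They report only what shows in the picture. A call takes as long as a camera call.
- look_for(thing, camera): "location" ([x, y, z] in m, in world coordinates, good to about 4 mm: the middle of the surface that is visible of it).
- trace(thing, camera): "region" (384x512 bool, what is visible of it).
The state is a dict: "time": time; "qpos": joint angles; "joint_vel": joint speeds; "joint_efforts": joint torques, N m; "ee_pos": TCP position; "ee_rot": TCP orientation; "contact_force": force on the tool from outside, world axes, zero at the start; "torque": the same for the moment, N m; "opening": finger opening in m; "grasp_force": force on a finger pad.
Only numpy, scipy, OpenCV 4.12 (cv2) and the standard library are available. Lean on these libraries where they do the work, as an engineer would, in place of code of your own. Each camera call takes 0.05 s, during which the arm holds its last target. There are 200 camera calls.

TASK

Close up the specimen drying box: swing its lid flap down, hold the springy tab on its front edge folded in while you tuck it inside the rolled front rim, and press the flap fully home so that the bead on the tab is caught under the rim and the flap lies flat. Turn the vent lever at the box's side to the middle mark, 45 degrees. Do not force anything (stay well under 40 N on the box) and leave the loose things on the bench where they are.

Things in the scene. Friction and masses are not known exactly. Their poses are not given: they have to be found in the camera images.
- drybox: Grey open-topped plastic box, 134 (x) x 128 (y) x 71 mm high, walls 3 mm, fixed on a 170 x 256 x 4 mm aluminium plate (y -176 to 80). Origin: box centre at bench level; x from the front rim to the hinge, y left seen from the front, z up. On the plate's -y side: the vent, a round port under an aluminium disc of 96 mm diameter centred at (-10, -118), top at z 49 mm.
- hinge (a point): Middle of the flap's hinge line along the box's back, (64, 0, 74) mm in drybox; the hinge runs along the box's y.
- rim (a point): Middle of the rolled front rim: a round bar 5 mm in diameter, 124 mm long along y, at (-65.5, 0, 68.5) mm in drybox. It overhangs the inner face of the front wall by 4 mm, and the tab's bead must end up under it on the inside.
- flap (a joint): Lid flap, a white plate 125 x 118 x 3 mm with a stiff hinge that stays where it is left (about 3 N at the front edge moves it). 0 = closed and level, grows as it opens: rad, up to 1.75; 1.57 stands upright. It starts open. On its outer face, 27 to 31 mm from the front edge, a finger rib runs across: 50 mm long, 4 mm thick, 10 mm high.
- fold (a point): Middle of the flap's front edge (mid-thickness), 125 mm from the hinge line: the fold about which the tab turns.
- tab (a joint): Sprung tab on the flap's front edge: 90 mm wide, 32 mm long from the fold, 2 mm thick. 0 = square to the flap (points down when the flap is closed), positive = splayed outward, -0.55 to 0.75 rad. A spring (0.06 N m/rad) pulls it out to 0.6, so it must be held in while its end passes behind the rim. Its end swings in clear over the rim with the flap above 0.26 and is caught behind it below 0.19.
- tab_bead (a point): Middle of the rounded bead along the tab (12 mm diameter, 90 mm long, 1.5 mm proud of the tab's outer face; its axis lies 3.5 mm inside the tab's mid-plane), 13.5 mm from the fold. It passes the rim with a snap when the flap is pressed down with about 10 to 13 N on the rib or near the fold.
- lever (a joint): Vent lever, turning about the vertical axis at point vent with slight friction; stays where it is left. 0 = points to the box's front (-x), grows turning to -y, up to 1.57 rad; raised dark marks on the disc at 0, 0.785 (the middle one) and 1.57.
- vent (a point): The lever's turning axis at the top of the scale disc, (-10, -118, 49) mm in drybox.
- lever_pin (a point): Centre of the rounded black grip pin on the lever, 3 mm below its top end: 13 mm diameter, upright, 36 mm tall, 34 mm from the lever's axis; this point is 85 mm above the bench.
- loupe: Bystander: round loupe, 46 mm diameter, 34 mm high, black top on a clear foot; origin under its centre. To be left alone.
- loose_mount: Bystander: black moulded specimen mount, 30 mm diameter, 19 mm high; origin under its centre. To be left alone.
- test_block: Bystander: flat round steel block, 50 mm diameter, 13 mm high, behind the box; origin under its centre. To be left alone.

How it is judged:
By the outcome, as a careful person would: the job done as asked, in the order asked, and still so for the second after the job is handed in, with the robot touching nothing.
It also fails if it takes over 61 s, if anything falls off the work surface, if the arm or the gripper's body presses on something with over 40 N, if the wrist force passes 120 N, or if a joint passes its speed limit or range.

## Working session

There is one attempt and no reset: what is moved stays moved. The work goes in short steps, Python scripts to look and compute and a tool call to move; the robot and the scene stay as the last step left them, time stands still between calls to the robot, and variables do not carry over. Pictures are saved under pics/ and viewed, at most 10 in all, crops included, and the job is handed in when it is done.

Besides the shell and the picture viewer there is one more tool, called after "Request:" in YAML: its name, and indented under it one key for each argument. play_rows: Moves the arm, as the interface text tells. Its arguments: {"type":"object","properties":{"targets":{"type":"array"}},"required":["targets"]}

```bash
mkdir -p pics
cat > h.py <<'E'
from cell import *
import numpy as np, cv2
from scipy.spatial.transform import Rotation as R
def K(n):
    c=get_calibration(n); f=192/np.tan(np.radians(c['fovy'])/2); return f,c['cx'],c['cy'],np.array(c['pose'])
def proj(n,p):
    f,cx,cy,T=K(n); q=np.linalg.inv(T)@np.r_[p,1]; return np.array([cx+f*q[0]/q[2],cy+f*q[1]/q[2]])
def ray_z(n,u,v,z):
    f,cx,cy,T=K(n); d=T[:3,:3]@np.array([(u-cx)/f,(v-cy)/f,1]); o=T[:3,3]; return o+d*(z-o[2])/d[2]
E
python3 - <<'E'
from h import *
np.set_printoptions(precision=4,suppress=True)
a=camera('scene');b=camera('top')
cv2.imwrite('pics/a.png',np.hstack([a,b])[:, :] if 0 else a);cv2.imwrite('pics/b.png',b)
for c in('scene','top'):
    print(c,K(c)[3][:3,3])
    for t in('drybox','hinge','rim','flap','fold','tab','tab_bead','lever','vent','lever_pin','loupe','loose_mount','test_block'):
        r=look_for(t,c); print(t,[(np.round(x['location'],4),round(x['confidence'],2)) for x in r[:2]])
s=observe();print(s)
E
```

```text
scene [ 0.42   -0.5531  0.8035]
drybox [(array([0.5961, 0.0896, 0.0518]), 0.91)]
hinge [(array([0.5984, 0.0874, 0.0479]), 0.79)]
rim [(array([0.5985, 0.0892, 0.0485]), 0.96)]
flap [(array([0.6163, 0.0971, 0.1583]), 0.83)]
fold [(array([0.6124, 0.099 , 0.1586]), 0.73)]
tab [(array([0.5827, 0.1005, 0.1778]), 0.87)]
tab_bead [(array([0.5839, 0.1052, 0.177 ]), 0.89)]
lever [(array([ 0.5538, -0.0139,  0.0835]), 0.51)]
vent [(array([0.5968, 0.0895, 0.0488]), 0.73)]
lever_pin [(array([ 0.5465, -0.0151,  0.0793]), 0.52)]
loupe [(array([0.3866, 0.2043, 0.0322]), 0.53)]
loose_mount [(array([ 0.3732, -0.1722,  0.0158]), 0.65)]
test_block [(array([0.7917, 0.0188, 0.0145]), 0.51)]
top [0.4    0.0281 1.207 ]
drybox [(array([0.5842, 0.0534, 0.0439]), 0.93)]
hinge [(array([0.5821, 0.0538, 0.0496]), 0.85)]
rim [(array([0.5843, 0.0526, 0.0436]), 0.74)]
flap [(array([0.6116, 0.101 , 0.1608]), 0.96), (array([0.5848, 0.0537, 0.0401]), 0.39)]
fold [(array([0.6135, 0.1013, 0.1605]), 0.83)]
tab [(array([0.5896, 0.1073, 0.1806]), 0.76)]
tab_bead [(array([0.5818, 0.1096, 0.1796]), 0.92), (array([ 0.377 , -0.1
[... 254 characters left out ...]
), 0.64), (array([0.6103, 0.1028, 0.163 ]), 0.29)]
loose_mount [(array([ 0.3756, -0.1637,  0.0172]), 0.68)]
test_block [(array([0.7918, 0.0262, 0.0173]), 0.67), (array([0.6114, 0.1033, 0.1598]), 0.64)]
{'time': 1.4, 'qpos': array([-1.3294,  0.3129,  1.4977,  0.    ,  1.331 , -0.2234]), 'joint_vel': array([ 0.0015, -0.0001,  0.0018, -0.0009, -0.0006, -0.0015]), 'joint_efforts': array([  0.0004, -41.217 , -25.99  ,  -0.0002,   0.0005,  -0.    ]), 'ee_pos': array([ 0.2353, -0.4693,  0.2313]), 'ee_rot': array([-0.    ,  0.9731,  0.2303,  0.    ]), 'contact_force': array([ 0.4457, -1.1752, -0.4232]), 'torque': array([-0.0098,  0.0127, -0.0325]), 'grasp_force': 0.0, 'opening': 0.08536618269274009}
```

View pics/a.png

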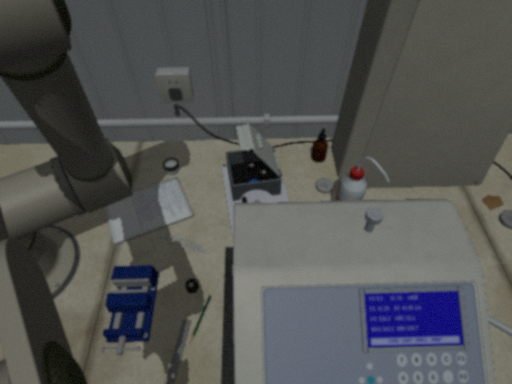

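View pics/b.png

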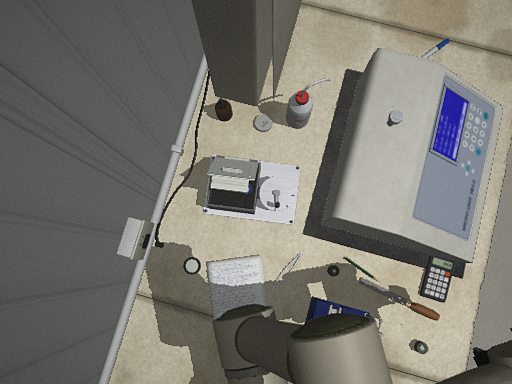

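The scene view shows the open box at about (255,170) with a tall instrument close to its right. In the top view the box and plate lie at (205-300, 155-222), the lever at about (276,195), and the test block behind at (262,122).

Run:
```python
from h import *
b=cv2.imread('pics/b.png')[140:240,190:315]; a=cv2.imread('pics/a.png')[110:220,205:305]
cv2.imwrite('pics/c.png',np.vstack([cv2.resize(b,(800,640),interpolation=cv2.INTER_CUBIC)])[:600])
for p in [(195,150),(205,211),(294,222),(299,165)]: print(ray_z('top',*p,.004))
```

```text
[0.71075297 0.22094934 0.004     ]
[0.53563719 0.18685314 0.004     ]
[ 0.50770898 -0.06181688  0.004     ]
[ 0.66987384 -0.07613054  0.004     ]
```

View pics/c.png

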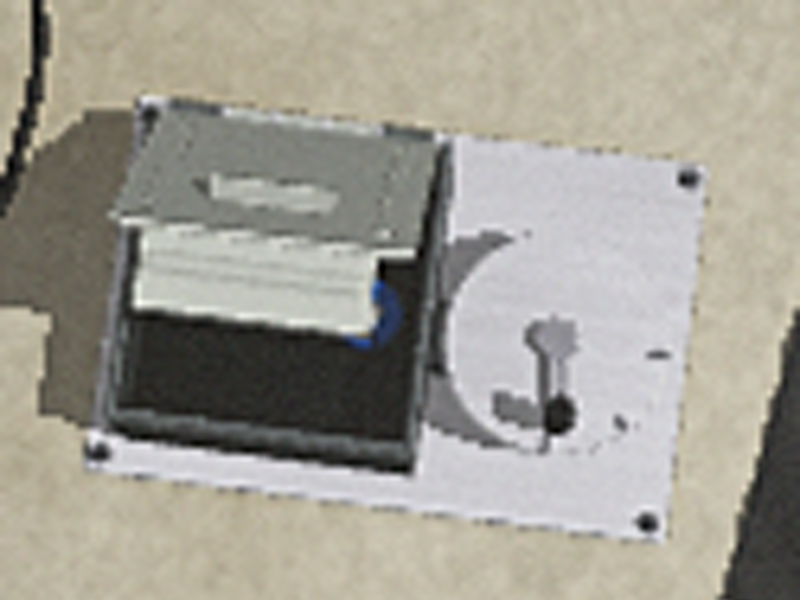

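Crop: the plate corners are at scaled (140,98), (705,168), (662,540) and (85,468). The flap front edge runs (118,215)-(415,258) and the tab end (135,308)-(368,335). The lever pin is at (560,412), near 0.

```bash
cat >> h.py <<'E'
def W(p,xyyaw):
    x,y,a=xyyaw; p=np.asarray(p,float)/1000; c,s=np.cos(a),np.sin(a)
    return np.array([x+c*p[0]-s*p[1],y+s*p[0]+c*p[1],p[2]])
def fold(th,y=0): return np.array([64-125*np.cos(th),y,74+125*np.sin(th)])
def tabp(th,s,r,y=0): return fold(th,y)+r*np.array([-np.sin(th+s),0,-np.cos(th+s)])
E
python3 - <<'E'
from h import *
from scipy.optimize import least_squares
P=lambda u,v:np.array([190+(u+.5)/6.4-.5,140+(v+.5)/6.4-.5])
pts=[((85,80,4),P(140,98)),((85,-176,4),P(705,168)),((-85,-176,4),P(662,540)),((-85,80,4),P(85,468))]
f=lambda q:np.concatenate([proj('top',W(p,q))-m for p,m in pts])
r=least_squares(f,[.59,.09,0]);q=r.x;print(q,r.fun.round(2))
g=lambda k:np.concatenate([proj('top',W(fold(k[0],59),q))-P(118,215),proj('top',W(fold(k[0],-59),q))-P(420,258),
 proj('top',W(tabp(k[0],k[1],32,45),q))-P(135,308),proj('top',W(tabp(k[0],k[1],32,-45),q))-P(366,335)])
r=least_squares(g,[1.2,.6]);print(r.x,r.fun.round(2))
h=lambda k:proj('top',W((-10-34*np.cos(k[0]),-118-34*np.sin(k[0]),87),q))-P(560,410)
for k0 in np.arange(-.4,1.6,.2): print(round(k0,1),h([k0]).round(2))
np.save('q.npy',q)
for n in('hinge','rim'):pass
print(W((64,0,74),q),W((-65.5,0,68.5),q),W((-10,-118,49),q))
# check drybox top/front corners in scene
for p in [(85,80,4),(-85,80,4),(-85,-176,4),(85,-176,4)]+[tuple(fold(r.x[0],y)) for y in(59,-59)]: print(proj('scene',W(p,q)).round(1))
E
```

```text
[ 0.60493407  0.10490126 -0.11477766] [-0.41 -0.58  0.52 -0.59  0.41  0.69 -0.52  0.4 ]
[0.98992574 0.31964882] [-1.94  0.43 -0.85 -0.31 -0.32 -0.34  0.28  0.02]
-0.4 [-6.58 -1.67]
-0.2 [-4.2 -0.6]
0.0 [-1.66 -0.02]
0.2 [0.95 0.04]
0.4 [ 3.51 -0.4 ]
0.6 [ 5.93 -1.35]
0.8 [ 8.11 -2.75]
1.0 [ 9.95 -4.55]
1.2 [11.39 -6.68]
1.4 [12.37 -9.05]
[0.66851297 0.09757161 0.074     ] [0.53986505 0.1124027  0.0685    ] [ 0.58148583 -0.01117707  0.049     ]
[276.5 156.7]
[221.1 163.8]
[232.4 235.7]
[296.8 226. ]
[247.4 120.1]
[255.1 151.6]
```

```bash
cat >> h.py <<'E'
q=np.load('q.npy')
def pose(box,phi,yaw=0):  # TCP in box mm, tilt phi (rad, tool z leans to hinge), tool y = box x turned by yaw
    c=q[2]+yaw; Y=np.array([np.cos(c),np.sin(c),0]); Z=np.array([0,0,-1.]); X=np.cross(Y,Z)
    return W(box,q), R.from_matrix(np.c_[X,Y,Z])*R.from_rotvec([-phi,0,0])
def cur():
    s=observe(); w,x,y,z=s['ee_rot']; return np.array(s['ee_pos']),R.from_quat([x,y,z,w])
def delta(a,b): # from pose a to pose b: cm, deg
    return (a[1].inv().apply(b[0]-a[0])*100).round(2),np.degrees((a[1].inv()*b[1]).as_rotvec()).round(1)
def boxof(p):
    d=p-np.array([q[0],q[1],0]); c,s=np.cos(q[2]),np.sin(q[2]); return np.array([c*d[0]+s*d[1],-s*d[0]+c*d[1],d[2]])*1000
E
python3 - <<'E'
from h import *
s=cur(); 
t=pose((-130,-30,330),0)
print(delta(s,t),t[0]); T=K('wrist')[3]; print((s[1].inv().apply(T[:3,3]-s[0])), s[1].inv().apply(T[:3,2]), K('wrist')[0])
for z in(0,.15,.25): print(z,[ray_z('top',*p,z).round(3) for p in[(305,235),(330,215),(345,70),(465,260)]])
E
```

```text
(array([ 46.26, -39.37,  -9.87]), array([  0. ,  -0. , -56.8])) [0.47235366 0.08998701 0.33      ]
[ 0.0816257   0.00086974 -0.14174565] [-3.21037030e-01  3.16205082e-04  9.47066590e-01] 314.97754804304594
0 [array([ 0.472, -0.093,  0.   ]), array([ 0.529, -0.163,  0.   ]), array([ 0.958, -0.213,  0.   ]), array([ 0.409, -0.53 ,  0.   ])]
0.15 [array([ 0.463, -0.078,  0.15 ]), array([ 0.513, -0.139,  0.15 ]), array([ 0.889, -0.183,  0.15 ]), array([ 0.408, -0.461,  0.15 ])]
0.25 [array([ 0.457, -0.068,  0.25 ]), array([ 0.502, -0.123,  0.25 ]), array([ 0.843, -0.163,  0.25 ]), array([ 0.407, -0.414,  0.25 ])]
```

Request:
play_rows:
  targets:
    - [[3.6, -4.1, -3], [0, 0, -6], 0.5]
    - [[7.2, -8.2, -6], [0, 0, -12], 0.3]
    - [[10.8, -12.3, -8], [0, 0, -18], 0]
    - [[14.4, -16.4, -9.9], [0, 0, -24], 0]
    - [[18, -20.5, -9.9], [0, 0, -30], 0]

```text
time: 2.02
ee_pos: [0.3047, -0.204, 0.3316]
ee_rot: [0.002, 0.88, 0.476, 0.0]
contact_force: [0.8, -0.1, -0.3]
opening: -0.0
grasp_force: 0.0
```

Run:
```python
from h import *
s=cur();print(s[0],delta(s,pose((-130,-30,330),0)),observe()['time'],observe()['opening'])
```

```text
[ 0.30466511 -0.20400212  0.33159311] (array([33.78, -2.07,  0.12]), array([  0.2,   0.1, -26.6])) 2.025 -1.3192415479115954e-05
```

Request:
play_rows:
  targets:
    - [[5.5, 0, 0], [0, 0, -6], 0]
    - [[11.5, -0.5, 0], [0, 0, -12], 0]
    - [[17, -1, 0], [0, 0, -18], 0]
    - [[23, -1.5, 0], [0, 0, -24], 0]
    - [[28, -2, 0], [0, 0, -26.6], 0]

```text
time: 2.65
ee_pos: [0.4423, 0.0416, 0.3304]
ee_rot: [0.0, 0.747, 0.665, 0.0]
contact_force: [1.0, -0.7, 0.1]
opening: 0.0001
grasp_force: 0.0
```

Run:
```python
from h import *
s=cur();print(s[0],boxof(s[0]),delta(s,pose((-130,-30,330),0)))
im=camera('wrist'); cv2.imwrite('pics/w1.png',cv2.resize(im,(800,600)))
T=K('wrist')[3];np.save('w1.npy',T)
```

```text
[0.44225533 0.04160291 0.33042911] [-154.35906562  -81.51278004  330.42911371] (array([5.15, 2.43, 0.04]), array([ 0.,  0., -0.]))
```

View pics/w1.png

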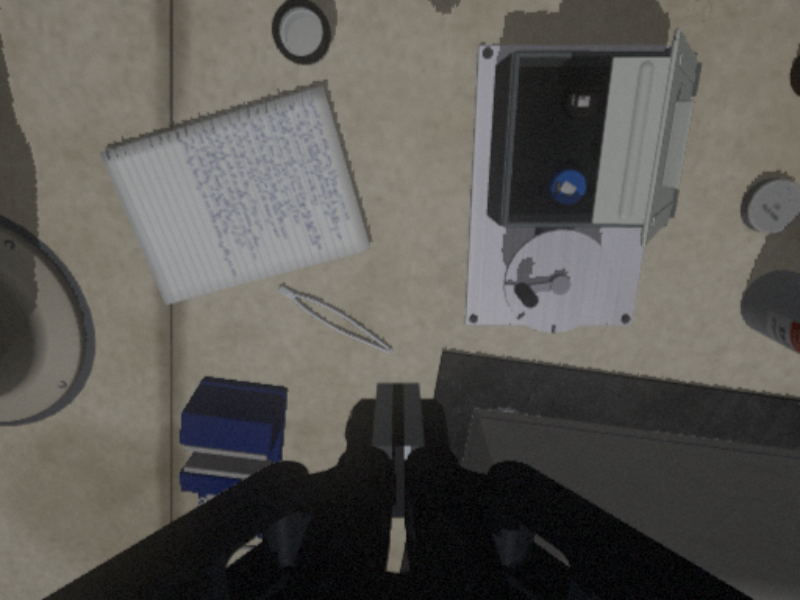

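The wrist view shows plate corners at (478,44), (466,322) and (637,326). The tab end runs (612,57)-(593,222), the fold corners are at about (680,32) and (645,240), and the lever pin is at about (525,294).

Run:
```python
from h import *
from scipy.optimize import least_squares
k=1.5625
P=lambda u,v:np.array([190+(u+.5)/6.4-.5,140+(v+.5)/6.4-.5])
Q=lambda u,v:np.array([(u+.5)/k-.5,(v+.5)/k-.5])
A=[('top',(85,80,4),P(140,98)),('top',(85,-176,4),P(705,168)),('top',(-85,-176,4),P(662,540)),('top',(-85,80,4),P(85,468)),
('wrist',(-85,80,4),Q(478,44)),('wrist',(-85,-176,4),Q(466,322)),('wrist',(85,-176,4),Q(637,326))]
wt=lambda n:1 if n=='wrist' else .5
f=lambda q:np.concatenate([wt(n)*(proj(n,W(p,q))-m) for n,p,m in A])
r=least_squares(f,q);q2=r.x;print(q,q2,r.fun.round(1))
np.save('q.npy',q2)
B=[('f',59,'top',P(118,215)),('t',45,'top',P(135,308)),('t',-45,'top',P(366,335)),('f',59,'wrist',Q(680,32)),('f',-59,'wrist',Q(646,242)),('t',45,'wrist',Q(612,57)),('t',-45,'wrist',Q(593,222))]
g=lambda k:np.concatenate([wt(n)*(proj(n,W(fold(k[0],y) if t=='f' else tabp(k[0],k[1],32,y),q2))-m) for t,y,n,m in B])
r=least_squares(g,[1.,.6]);print(r.x,r.fun.round(1))
# rim / box top corners reprojection in wrist pic pixels
for p in [(-67,64,71),(-67,-64,71),(-65.5,62,71)]: print(p,((proj('wrist',W(p,q2))+.5)*k).round(0))
for l in(0,.1,.2,.3,.4): print(l,((proj('wrist',W((-10-34*np.cos(l),-118-34*np.sin(l),85),q2))+.5)*k).round(0))
for t in('lever_pin','tab_bead'):
  print(t,[(boxof(np.array(x['location'])).round(0),round(x['confidence'],2)) for x in look_for(t,'wrist')[:2]])
```

```text
[ 0.60493407  0.10490126 -0.11477766] [ 0.60592802  0.10967883 -0.10428085] [-1.2 -0.3 -0.7 -0.8 -0.5 -0.2 -1.   0.2  0.6 -0.4  0.6  2.3 -1.6 -0.8]
[0.98272509 0.4008849 ] [-2.   0.3 -1.2 -0.1 -0.8 -0.1 -0.  -5.2 -0.5  1.9  0.1 -0.9 -0.5 -1. ]
(-67, 64, 71) [518.  51.]
(-67, -64, 71) [506. 226.]
(-65.5, 62, 71) [519.  54.]
0 [533. 294.]
0.1 [533. 298.]
0.2 [534. 302.]
0.3 [534. 306.]
0.4 [535. 310.]
lever_pin [(array([ -33., -119.,   57.]), 0.65)]
tab_bead [(array([-22.,   2., 180.]), 0.66)]
```

```bash
cat >> h.py <<'E'
def rib(th): return np.array([64-96*np.cos(th)+11.5*np.sin(th),0,74+96*np.sin(th)+11.5*np.cos(th)])
E
python3 - <<'E'
from h import *
c=cur(); b=pose((36,0,225),0); print(delta(c,b))
d=pose((36,0,165),0); print(delta(b,d))
for t in(.95,.9,.85,.8,.75,.7,.65,.6,.55,.5,.45,.42,.39,.36): print(t,rib(t).round(1),delta(d,pose(rib(t),0))[0])
E
```

```text
(array([ 8.73, 19.12, 10.49]), array([-0. , -0. , -0.6]))
(array([0., 0., 6.]), array([0., 0., 0.]))
0.95 [ 17.5   0.  158.8] [-0.   -1.85  0.62]
0.9 [ 13.3   0.  156.3] [-0.   -2.27  0.87]
0.85 [  9.3   0.  153.7] [-0.   -2.67  1.13]
0.8 [  5.4   0.  150.9] [-0.   -3.06  1.41]
0.75 [  1.6   0.  147.9] [ 0.   -3.44  1.71]
0.7 [ -2.    0.  144.6] [ 0.   -3.8   2.04]
0.65 [ -5.5   0.  141.3] [-0.   -4.15  2.37]
0.6 [ -8.7   0.  137.7] [ 0.   -4.47  2.73]
0.55 [-11.8   0.  134. ] [ 0.   -4.78  3.1 ]
0.5 [-14.7   0.  130.1] [-0.   -5.07  3.49]
0.45 [-17.4   0.  126.1] [-0.   -5.34  3.89]
0.42 [-19.    0.  123.6] [-0.   -5.5   4.14]
0.39 [-20.4   0.  121.1] [-0.   -5.64  4.39]
0.36 [-21.8   0.  118.6] [-0.   -5.78  4.64]
```

Request:
play_rows:
  targets:
    - [[2.3, 5, 1], [0, 0, -0.6], 0]
    - [[4.5, 10, 2], [0, 0, -0.6], 0]
    - [[7, 15, 4], [0, 0, -0.6], 0]
    - [[8.7, 19.1, 7.5], [0, 0, -0.6], 0]
    - [[8.7, 19.1, 10.5], [0, 0, -0.6], 0]

```text
time: 3.42
ee_pos: [0.6429, 0.1022, 0.2218]
ee_rot: [-0.001, 0.745, 0.668, -0.001]
contact_force: [-0.1, -0.8, -0.4]
opening: -0.0
grasp_force: 0.0
```

Run:
```python
from h import *
c=cur(); print(boxof(c[0]),delta(c,pose((36,0,225),0)),observe()['contact_force'])
```

```text
[ 37.51940606  -3.56634982 221.82652057] (array([ 0.36, -0.15, -0.32]), array([-0.2,  0. , -0.3])) [-0.05564596 -0.82663671 -0.37055075]
```

Request:
play_rows:
  targets:
    - [[0.3, -0.1, 2], [0, 0, 0], 0]
    - [[0.3, -0.1, 4], [0, 0, 0], 0]
    - [[0.3, -0.1, 5.7], [0, 0, 0], 0]
    - [[0.3, -0.1, 5.7], [0, 0, 0], 0]

```text
time: 3.92
ee_pos: [0.6404, 0.1056, 0.1673]
ee_rot: [-0.001, 0.744, 0.668, -0.001]
contact_force: [-0.0, 0.5, 0.3]
opening: 0.0
grasp_force: 0.0
```

Run:
```python
from h import *
c=cur(); print(boxof(c[0]),delta(c,pose((36,0,165),0)),observe()['contact_force'])
```

```text
[ 34.7342755   -0.48597724 167.26517146] (array([0.05, 0.13, 0.23]), array([-0.1,  0. , -0.3])) [-0.00604095  0.48045668  0.26580189]
```

Request:
play_rows:
  targets:
    - [[0, -1.7, 0.85], [0, 0, 0], 0]
    - [[0, -2.55, 1.35], [0, 0, 0], 0]
    - [[0, -3.3, 1.95], [0, 0, 0], 0]
    - [[0, -4.0, 2.6], [0, 0, 0], 0]
    - [[0, -4.35, 2.95], [0, 0, 0], 0]

```text
time: 4.55
ee_pos: [0.5975, 0.111, 0.1397]
ee_rot: [0.0, 0.744, 0.668, 0.0]
contact_force: [-2.0, -0.6, 6.1]
opening: -0.0001
grasp_force: 3.0
```

Request:
play_rows:
  targets:
    - [[0, -0.3, 0.37], [0, 0, 0], 0]
    - [[0, -0.6, 0.76], [0, 0, 0], 0]
    - [[0, -0.87, 1.16], [0, 0, 0], 0]
    - [[0, -1.03, 1.41], [0, 0, 0], 0]
    - [[0, -1.17, 1.66], [0, 0, 0], 0]

```text
time: 5.18
ee_pos: [0.5856, 0.1124, 0.1229]
ee_rot: [-0.0, 0.744, 0.668, -0.0]
contact_force: [-5.3, -0.5, 6.0]
opening: -0.0004
grasp_force: 3.2
```

Run:
```python
from h import *
c=cur(); print(boxof(c[0]),observe()['contact_force'])
```

```text
[-20.54251918   0.56392806 122.90762004] [-5.27696096 -0.45787303  6.00594929]
```

```bash
cat >> h.py <<'E'
AL=.77; WD=32
def tcp(th,lift=0,ac=24,hc=8.6):
    f=AL-th; e=fold(th)+ac*np.array([np.cos(th),0,-np.sin(th)])+hc*np.array([np.sin(th),0,np.cos(th)])
    return pose(e-WD/2*np.array([np.cos(f),0,np.sin(f)])-lift*np.array([np.sin(f),0,-np.cos(f)]),f)
E
python3 - <<'E'
from h import *
c=cur(); p=tcp(.4,45); print(delta(c,p),boxof(p[0]))
E
```

```text
(array([-0.07, -3.64, -3.45]), array([-21.3,   0. ,  -0.2])) [-5.68680946e+01  6.93889390e-15  1.57421261e+02]
```

Request:
play_rows:
  targets:
    - [[0, 0, -3], [0, 0, 0], 0]
    - [[0, -1, -5.5], [-5, 0, 0], 0.376]
    - [[0, -2.5, -5.5], [-11, 0, -0.2], 0.376]
    - [[-0.1, -3.6, -4.5], [-19, 0, -0.2], 0.376]
    - [[-0.1, -3.6, -3.5], [-21.3, 0, -0.2], 0.376]

```text
time: 5.8
ee_pos: [0.5484, 0.1156, 0.1571]
ee_rot: [0.138, 0.73, 0.658, 0.124]
contact_force: [0.9, -0.8, -0.1]
opening: 0.0323
grasp_force: 0.0
```

Run:
```python
from h import *
im=camera('wrist'); k=1.5625
c=cur(); print(boxof(c[0]),delta(c,tcp(.4,45)),observe()['opening'])
im2=cv2.resize(im,(800,600))
def dot(p,col):
    u=(proj('wrist',W(p,q))+.5)*k; cv2.circle(im2,tuple(int(v) for v in u),3,col,-1)
for y in(-62,0,62): dot((-65.5,y,71),(0,0,255))
for y in(-59,0,59): dot(fold(.4,y),(0,255,0))
for y in(-45,45): dot(tabp(.4,.6,32,y),(255,0,0))
for y in(-25,25): dot(rib(.4)+[0,y,0],(0,255,255))
for a in(0,.785,1.57): dot((-10-44*np.cos(a),-118-44*np.sin(a),49),(255,0,255))
cv2.imwrite('pics/w2.png',im2)
```

```text
[-58.18862392  -0.22872852 155.54353237] (array([ 0.02,  0.19, -0.13]), array([0.1, 0. , 0. ])) 0.03193151937566563
```

View pics/w2.png

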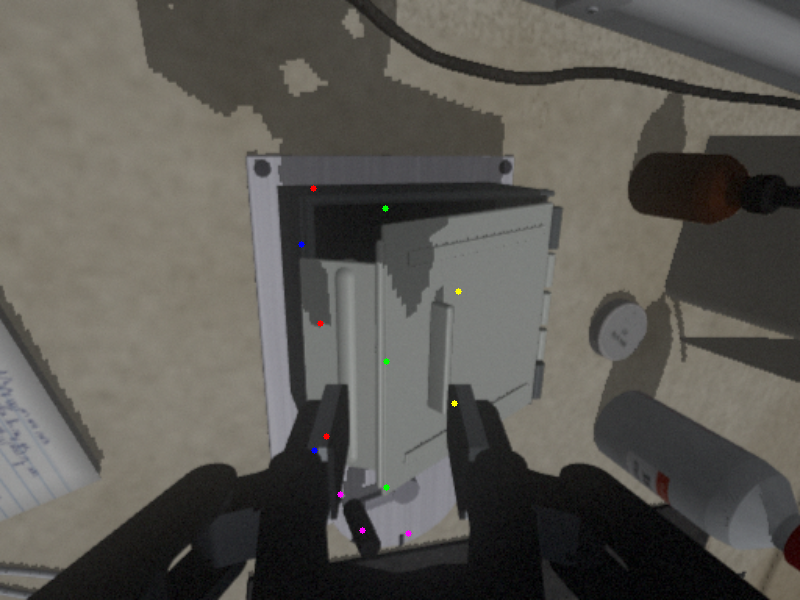

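The picture shows the flap lower and shifted from my overlay: the fold runs (380,237)-(384,492) and the rib (440,303)-(447,412). The tab is splayed left of the fold, and the fingers straddle fold and tab. I'll refit with this view.

Run:
```python
from h import *
from scipy.optimize import least_squares
k=1.5625; Q=lambda u,v:np.array([(u+.5)/k-.5,(v+.5)/k-.5])
C=lambda p:((proj('wrist',W(p,q))+.5)*k).round(0)
for p in[(-85,80,4),(85,80,4),(67,64,71),(-67,64,71),(-67,64,4)]: print(p,C(p))
def fl(th,a,h,y): return fold(th,y)+a*np.array([np.cos(th),0,-np.sin(th)])+h*np.array([np.sin(th),0,np.cos(th)])
B=[((0,1.5,59),(380,237)),((0,1.5,-59),(383,493)),((27,11.5,25),(433,303)),((27,11.5,-25),(433,408)),((125,1.5,59),(553,203)),((125,1.5,-59),(532,402))]
g=lambda v:np.concatenate([proj('wrist',W(fl(v[0],a,h,y)+[v[1],v[2],0],q))-Q(*m) for (a,h,y),m in B])
r=least_squares(g,[.4,0,0]);print(r.x,(r.fun*k).round(0))
g0=lambda v:g([v[0],0,v[1]])
r=least_squares(g0,[.4,0]);print(r.x,(r.fun*k).round(0))
```

```text
(-85, 80, 4) [248. 144.]
(85, 80, 4) [521. 144.]
(67, 64, 71) [564. 177.]
(-67, 64, 71) [309. 184.]
(-67, 64, 4) [284. 175.]
[ 0.35274042 -1.95631331 -7.06427819] [ -9. -10.  -7.   4.   8.   4.   4.   8.   6.  -2.   6.   0.]
[ 0.33177275 -7.89711979] [-8. -9. -7.  1.  8.  5.  4.  7.  9. -0.  9.  1.]
```

Run:
```python
from h import *
camera('scene');c=cur(); print(boxof(c[0]))
T=K('wrist')[3];im=camera('wrist');np.save('w3.npy',T)
print(np.abs(K('wrist')[3]-T).max())
cv2.imwrite('pics/w3.png',cv2.resize(im[80:335,150:490][:, :],(800,600),interpolation=cv2.INTER_CUBIC))
```

```text
[-57.41953519  -0.27873763 156.35283523]
0.0008966488413750806
```

View pics/w3.png

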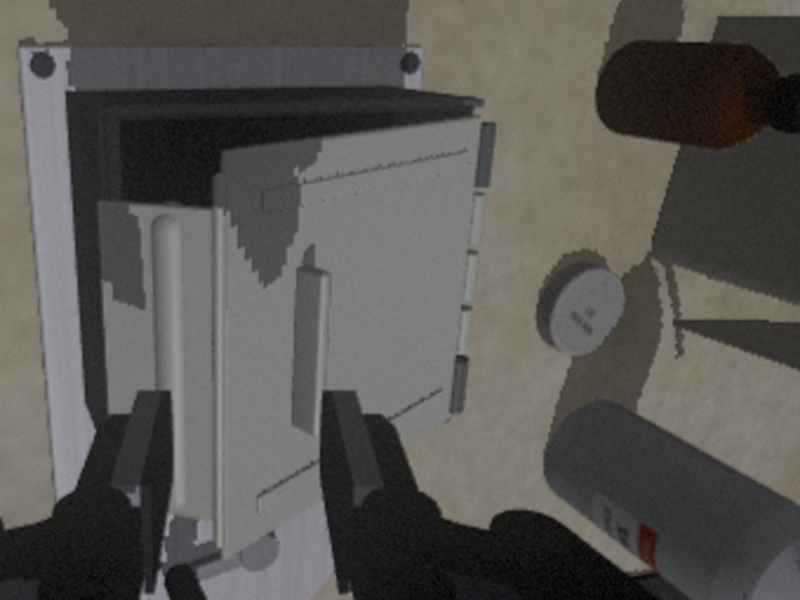

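The close view shows plate corners at crop (20,45) and (423,45), flap corners at (222,152), (222,555), (480,120) and (450,420), the rib front base (299,268)-(292,430) and the tab upper end corner (98,200).

Run:
```python
from h import *
from scipy.optimize import least_squares
s=800/340; Q=lambda u,v:np.array([150+(u+.5)/s-.5,80+(v+.5)/s-.5])
P=lambda u,v:np.array([190+(u+.5)/6.4-.5,140+(v+.5)/6.4-.5])
def fl(th,a,h,y): return fold(th,y)+a*np.array([np.cos(th),0,-np.sin(th)])+h*np.array([np.sin(th),0,np.cos(th)])
A=[('top',(85,80,4),P(140,98)),('top',(85,-176,4),P(705,168)),('top',(-85,-176,4),P(662,540)),('top',(-85,80,4),P(85,468)),
('wrist',(-85,80,4),Q(20,45)),('wrist',(85,80,4),Q(423,45))]
B=[((0,1.5,59),(222,152)),((0,1.5,-59),(222,555)),((27,1.5,25),(299,268)),((27,1.5,-25),(292,430)),((27,11.5,25),(320,270)),((27,11.5,-25),(316,435)),((125,1.5,59),(482,120)),((125,1.5,-59),(450,420))]
def F(v):
    q=v[:3];o=[]
    for n,p,m in A:o.append((1 if n=='wrist' else .5)*(proj(n,W(p,q))-m))
    for (a,h,y),m in B:o.append(proj('wrist',W(fl(v[3],a,h,y),q))-Q(*m))
    o.append(.5*(proj('wrist',W(tabp(v[3],v[4],32,45),q))-Q(98,200)))
    return np.concatenate(o)
r=least_squares(F,np.r_[q,.4,.6],loss='soft_l1');print(r.x.round(4));print(F(r.x).reshape(-1,2).round(1).tolist())
np.save('q.npy',r.x[:3])
J=np.linalg.inv(r.jac.T@r.jac); print(np.sqrt(np.diag(J)))
```

```text
[ 0.6049  0.103  -0.1176  0.3994  0.5454]
[[0.2, -0.3], [0.6, -0.2], [0.5, 0.4], [0.0, 0.2], [-0.8, 0.0], [1.0, 1.0], [0.5, -0.2], [-0.2, 3.8], [-1.6, -1.0], [-1.2, -1.5], [1.3, 1.8], [-0.5, 1.9], [2.7, -1.8], [1.5, -1.3], [-0.1, -0.1]]
[0.00082487 0.00046787 0.00517305 0.01010741 0.08350363]
```

Run:
```python
from h import *
c=cur(); print(boxof(c[0]))
for l in(45,30,20,10,4,0): print(l,delta(c,tcp(.4,l)))
```

```text
[-56.19200265   5.7055104  157.22795524]
45 (array([-0.57, -0.06, -0.04]), array([ 0. , -0.2,  0.7]))
30 (array([-0.58, -0.06,  1.46]), array([ 0. , -0.2,  0.7]))
20 (array([-0.58, -0.06,  2.46]), array([ 0. , -0.2,  0.7]))
10 (array([-0.58, -0.06,  3.46]), array([ 0. , -0.2,  0.7]))
4 (array([-0.59, -0.06,  4.06]), array([ 0. , -0.2,  0.7]))
0 (array([-0.59, -0.07,  4.46]), array([ 0. , -0.2,  0.7]))
```

Request:
play_rows:
  targets:
    - [[-0.6, -0.05, 0.5], [0, -0.2, 0.7], 0.376]
    - [[-0.6, -0.05, 1.5], [0, -0.2, 0.7], 0.376]
    - [[-0.6, -0.05, 2.5], [0, -0.2, 0.7], 0.376]
    - [[-0.6, -0.05, 3.4], [0, -0.2, 0.7], 0.376]
    - [[-0.6, -0.05, 3.7], [0, -0.2, 0.7], 0.376]

```text
time: 6.58
ee_pos: [0.5626, 0.1078, 0.122]
ee_rot: [0.138, 0.734, 0.653, 0.123]
contact_force: [-2.5, -0.7, 3.4]
opening: 0.0322
grasp_force: 1.5
```

Run:
```python
from h import *
im=camera('wrist')
c=cur(); o=observe();print(boxof(c[0]),o['contact_force'],o['opening'],o['grasp_force'])
for l in(0,): print(l,delta(c,tcp(.4,l)))
for n in('tab','flap','rim'):
  print(n,[(boxof(np.array(x['location'])).round(0),round(x['confidence'],2)) for x in look_for(n,'wrist')[:2]])
cv2.imwrite('pics/w4.png',cv2.resize(im[120:384,130:482],(800,600),interpolation=cv2.INTER_CUBIC))
```

```text
[-42.62813809  -0.16142126 122.02181203] [-1.6109933   0.00938287  1.57515155] 0.03197860725313351 0.814739658308099
0 (array([ 0.02, -0.05,  0.68]), array([ 0.1, -0. ,  0. ]))
tab [(array([-58.,  21., 118.]), 0.8), (array([-36.,  27.,  91.]), 0.27)]
flap [(array([-24.,  16., 116.]), 0.59), (array([ -40., -118.,   59.]), 0.49)]
rim [(array([-34.,  24.,  91.]), 0.67)]
```

View pics/w4.png

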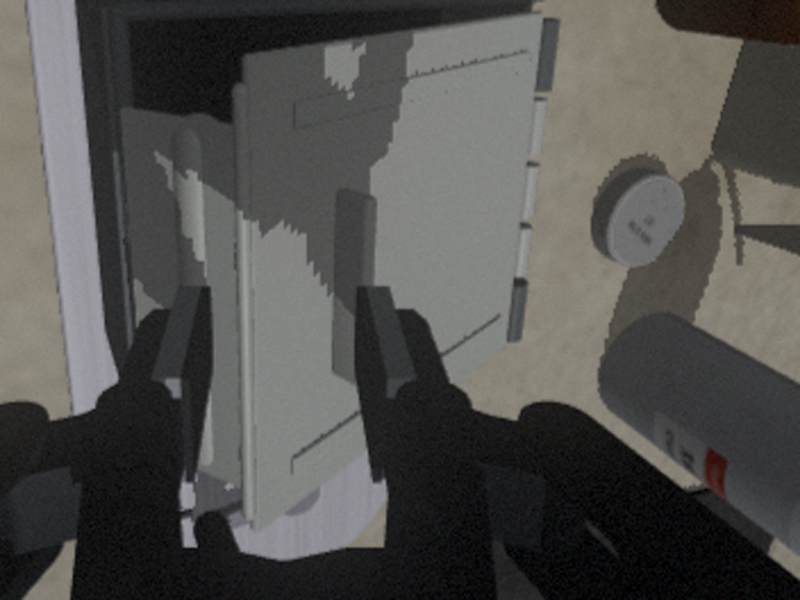

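The front fingertip is on the tab by its bead (about (195,290)) and has begun folding it. The rear fingertip sits over the rib (about (370,290)), both as intended.

Run:
```python
from h import *
c=tcp(.4,7)
for t,l in((.4,3),(.4,0),(.37,0),(.34,0),(.31,0)): print(t,delta(c,tcp(t,l)))
c=tcp(.31,0)
for t in(.28,.25,.22,.19,.16): print(t,delta(c,tcp(t)))
```

```text
0.4 (array([0. , 0. , 0.4]), array([0., 0., 0.]))
0.4 (array([0. , 0. , 0.7]), array([0., 0., 0.]))
0.37 (array([-0.  , -0.23,  0.95]), array([-1.7,  0. , -0. ]))
0.34 (array([ 0.  , -0.44,  1.21]), array([-3.4,  0. ,  0. ]))
0.31 (array([ 0.  , -0.65,  1.47]), array([-5.2,  0. ,  0. ]))
0.28 (array([ 0.  , -0.23,  0.25]), array([-1.7,  0. ,  0. ]))
0.25 (array([ 0.  , -0.44,  0.51]), array([-3.4,  0. , -0. ]))
0.22 (array([ 0.  , -0.65,  0.77]), array([-5.2,  0. , -0. ]))
0.19 (array([-0.  , -0.86,  1.04]), array([-6.9,  0. , -0. ]))
0.16 (array([ 0.  , -1.05,  1.32]), array([-8.6,  0. , -0. ]))
```

Request:
play_rows:
  targets:
    - [[0, -0.05, 0.4], [0, 0, 0], 0.376]
    - [[0, -0.05, 0.7], [0, 0, 0], 0.376]
    - [[0, -0.25, 0.95], [-1.7, 0, 0], 0.376]
    - [[0, -0.46, 1.21], [-3.4, 0, 0], 0.376]
    - [[0, -0.67, 1.47], [-5.2, 0, 0], 0.376]

```text
time: 7.4
ee_pos: [0.5611, 0.1081, 0.1061]
ee_rot: [0.171, 0.727, 0.647, 0.153]
contact_force: [-3.8, 0.1, 3.8]
opening: 0.032
grasp_force: 2.3
```

Run:
```python
from h import *
from scipy.optimize import least_squares
im=camera('wrist')
c=cur(); o=observe();print(boxof(c[0]),o['contact_force'],o['opening'],o['grasp_force'])
print(delta(c,tcp(.31,0)))
cv2.imwrite('pics/w5.png',cv2.resize(im[120:384,130:482],(800,600),interpolation=cv2.INTER_CUBIC))
```

```text
[-4.49269270e+01 -4.59504013e-02  1.05217685e+02] [-4.12538234  0.76053156  2.38887261] 0.03216060460507439 1.9927012652624398
(array([ 0.  ,  0.12, -0.02]), array([ 0.1, -0. ,  0. ]))
```

View pics/w5.png

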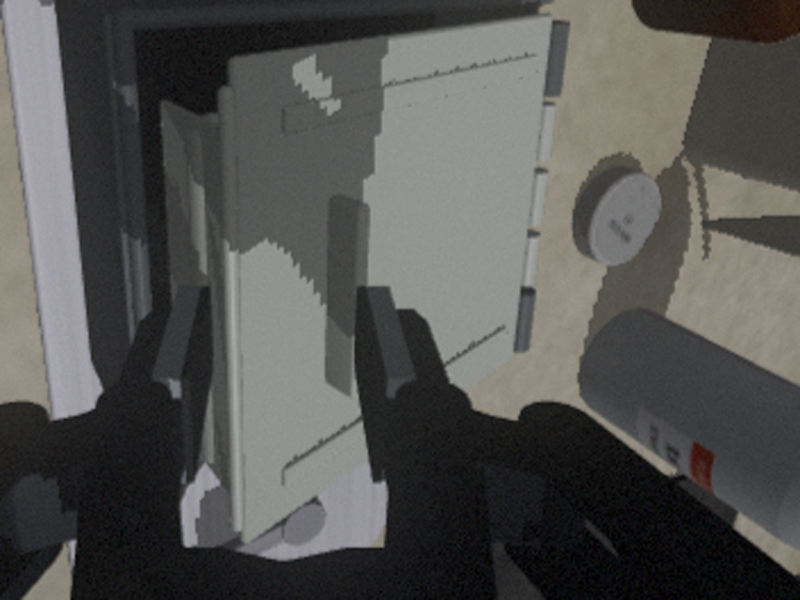

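The tab is folded in: its upper end corner at (165,102) is inboard of the rim line (about x 130). I'll check the flap angle from the flap corners before tucking.

Run:
```python
from h import *
from scipy.optimize import least_squares
s=800/352; Q=lambda u,v:np.array([130+(u+.5)/s-.5,120+(v+.5)/s-.5])
def fl(th,a,h,y): return fold(th,y)+a*np.array([np.cos(th),0,-np.sin(th)])+h*np.array([np.sin(th),0,np.cos(th)])
B=[((0,1.5,59),(232,57)),((0,1.5,-59),(241,543)),((125,1.5,59),(550,15)),((125,1.5,-59),(520,355)),((27,1.5,25),(330,195)),((27,1.5,-25),(327,388))]
g=lambda v:np.concatenate([proj('wrist',W(fl(v[0],a,h,y),q))-Q(*m) for (a,h,y),m in B]+[proj('wrist',W(tabp(v[0],v[1],32,45),q))-Q(165,102)])
r=least_squares(g,[.35,0]);print(r.x,r.fun.round(1))
c=cur();print(boxof(c[0]),observe()['contact_force'],delta(c,tcp(.31)))
for t in (.3,.32,.34,.36,.38,.4): print(t,(g([t,-.1])**2).sum().round(1))
```

```text
[ 0.24747083 -0.14296195] [ 0.5  0.4  1.   0.5  8.5 -0.6  2.6  0.8  0.4 -0.3 -0.3 -2.9 -0.2 -1.7]
[-4.49269270e+01 -4.59504013e-02  1.05217685e+02] [-4.12538234  0.76053156  2.38887261] (array([ 0.  ,  0.12, -0.02]), array([ 0.1, -0. ,  0. ]))
0.3 443.6
0.32 788.3
0.34 1269.1
0.36 1898.7
0.38 2690.4
0.4 3657.8
```

Request:
play_rows:
  targets:
    - [[0, 0.18, 0], [0, 0, 0], 0.376]
    - [[0, -0.03, 0.25], [-1.7, 0, 0], 0.376]
    - [[0, -0.25, 0.51], [-3.4, 0, 0], 0.376]
    - [[0, -0.46, 0.77], [-5.2, 0, 0], 0.376]
    - [[0, -0.46, 0.77], [-5.2, 0, 0], 0.376]

```text
time: 8.07
ee_pos: [0.5596, 0.1083, 0.0963]
ee_rot: [0.203, 0.719, 0.64, 0.18]
contact_force: [-5.7, 1.6, 0.3]
opening: 0.0323
grasp_force: 3.1
```

Run:
```python
from h import *
im=camera('wrist')
c=cur(); o=observe();print(boxof(c[0]),o['contact_force'],o['opening'],o['grasp_force'])
print(delta(c,tcp(.22,0)))
cv2.imwrite('pics/w6.png',cv2.resize(im[120:384,130:482],(800,600),interpolation=cv2.INTER_CUBIC))
```

```text
[-45.6248399   -0.11957053  96.2924442 ] [-5.86720643  1.6076561   0.31523141] 0.03221405036991534 3.1097280586254783
(array([ 0.01, -0.07, -0.02]), array([-0., -0.,  0.]))
```

View pics/w6.png

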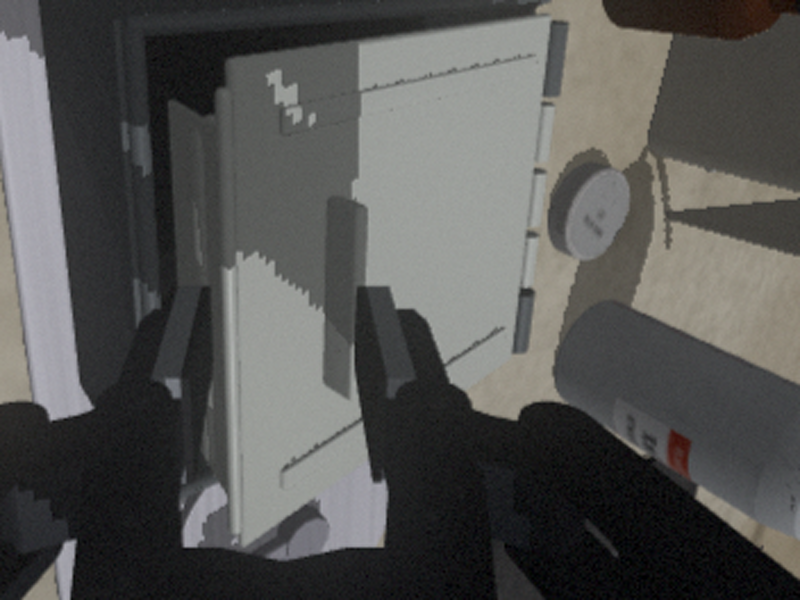

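The tab end corner is at (170,100), well inside the rim line (about x 145), and the flap has moved with the tool.

Run:
```python
from h import *
from scipy.optimize import least_squares
s=800/352; Q=lambda u,v:np.array([130+(u+.5)/s-.5,120+(v+.5)/s-.5])
def fl(th,a,h,y): return fold(th,y)+a*np.array([np.cos(th),0,-np.sin(th)])+h*np.array([np.sin(th),0,np.cos(th)])
B=[((0,1.5,59),(229,60)),((0,1.5,-59),(237,543)),((125,1.5,-59),(512,355)),((27,1.5,25),(328,197)),((27,1.5,-25),(324,390))]
g=lambda v:np.concatenate([proj('wrist',W(fl(v[0],a,h,y),q))-Q(*m) for (a,h,y),m in B]+[proj('wrist',W(tabp(v[0],v[1],32,45),q))-Q(170,100)])
r=least_squares(g,[.35,0]);print(r.x,r.fun.round(1),tabp(*r.x,32))
c=tcp(.22)
for t in(.2,.18,.16): print(t,delta(c,tcp(t)))
```

```text
[ 0.17111824 -0.22795048] [-0.3 -0.5  1.2  2.2  4.1  0.9 -0.5 -0.6 -0.6 -2.8 -0.1 -0.9] [-57.35671762   0.          63.33720988]
0.2 (array([ 0.  , -0.15,  0.17]), array([-1.1, -0. , -0. ]))
0.18 (array([-0.  , -0.3 ,  0.34]), array([-2.3,  0. , -0. ]))
0.16 (array([ 0.  , -0.44,  0.51]), array([-3.4, -0. , -0. ]))
```

Request:
play_rows:
  targets:
    - [[0, -0.15, 0.17], [-1.1, 0, 0], 0.376]
    - [[0, -0.3, 0.34], [-2.3, 0, 0], 0.376]
    - [[0, -0.38, 0.43], [-2.9, 0, 0], 0.376]
    - [[0, -0.38, 0.43], [-2.9, 0, 0], 0.376]

```text
time: 8.62
ee_pos: [0.559, 0.1083, 0.091]
ee_rot: [0.221, 0.714, 0.635, 0.197]
contact_force: [-5.6, 1.8, 1.5]
opening: 0.0324
grasp_force: 3.1
```

Run:
```python
from h import *
c=cur(); o=observe();print(boxof(c[0]),o['contact_force'],o['opening'],o['grasp_force'])
# retract then vertical closed above rib at theta .1
p=c
a=pose((-80,0,150),AL-.17); print(delta(c,a))
print(delta(c,pose((-32,0,110),0)),rib(.1),rib(0))
```

```text
[-4.61944336e+01 -8.84924972e-02  9.10193832e+01] [-5.62159858  1.76079055  1.48674905] 0.03242428425891532 3.0852914563729428
(array([ 0.01,  0.55, -6.78]), array([ 0.1, -0. ,  0. ]))
(array([ 0.01,  2.24, -0.76]), array([34.5, -0. ,  0. ])) [-30.37231558   0.          95.0265559 ] [-32.    0.   85.5]
```

Request:
play_rows:
  targets:
    - [[0, -0.1, -0.3], [0, 0, 0], 0.5]
    - [[0, -0.2, -1.5], [0, 0, 0], 0.5]
    - [[0, -0.2, -3.5], [0, 0, 0], 0.4]
    - [[0, -0.2, -6], [8, 0, 0], 0]
    - [[0, -0.2, -7], [17, 0, 0], 0]

```text
time: 9.25
ee_pos: [0.518, 0.1139, 0.1507]
ee_rot: [0.112, 0.738, 0.657, 0.102]
contact_force: [-0.9, -0.4, -0.6]
opening: 0.0003
grasp_force: 0.0
```

Run:
```python
from h import *
c=cur(); o=observe();print(boxof(c[0]),o['contact_force'],o['opening'])
print(delta(c,pose((-32,0,125),0)))
```

```text
[-87.58012164   0.64945044 150.6834074 ] [-0.85312722 -0.42756274 -0.55316869] 0.00026770327122965435
(array([-0.09,  4.53,  4.12]), array([17.5, -0.2,  0.1]))
```

Request:
play_rows:
  targets:
    - [[0, 2, 0.8], [8, 0, 0], 0]
    - [[-0.1, 4.5, 2.5], [17.5, 0, 0], 0]
    - [[-0.1, 4.5, 4.1], [17.5, 0, 0], 0]
    - [[-0.1, 4.5, 4.1], [17.5, 0, 0], 0]

```text
time: 9.75
ee_pos: [0.5725, 0.1058, 0.1217]
ee_rot: [-0.0, 0.747, 0.665, 0.0]
contact_force: [0.2, 0.3, -0.0]
opening: -0.0004
grasp_force: 0.0
```

Run:
```python
from h import *
im=camera('wrist')
c=cur(); o=observe();print(boxof(c[0]),o['contact_force'],o['opening'])
print(delta(c,pose((-32,0,98),0)))
cv2.imwrite('pics/w7.png',cv2.resize(im,(800,600),interpolation=cv2.INTER_CUBIC))
```

```text
[-32.53838236  -0.8957704  122.76811277] [-0.39254435  0.35139181  0.56679178] -0.00022647976669171272
(array([0.09, 0.05, 2.48]), array([ 0.1, -0. ,  0.1]))
```

View pics/w7.png

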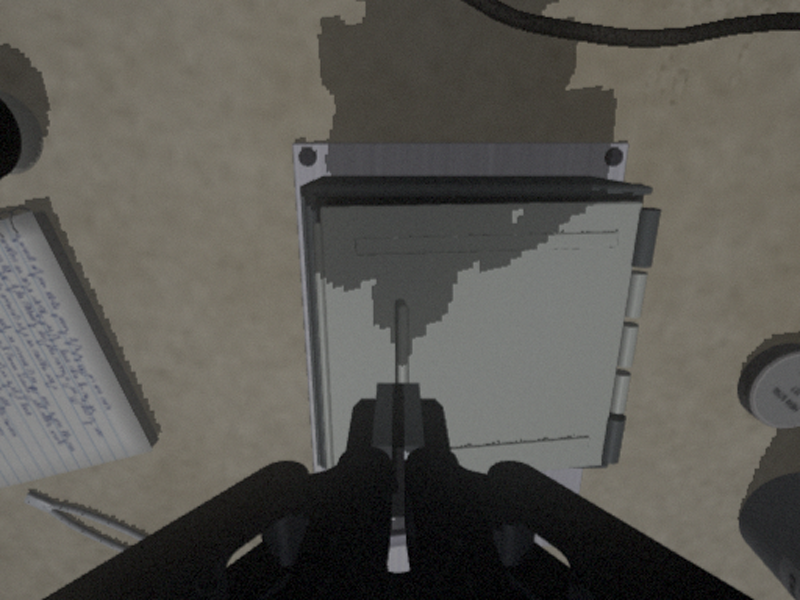

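The flap is nearly down with no tab showing outside the rim (rim at x about 312), and the closed fingers are right over the rib (398,380). Now I press in steps.

Request:
play_rows:
  targets:
    - [[0, 0, 1.2], [0, 0, 0], 0]
    - [[0, 0, 2.2], [0, 0, 0], 0]
    - [[0, 0, 2.6], [0, 0, 0], 0]
    - [[0, 0, 2.9], [0, 0, 0], 0]
    - [[0, 0, 3.1], [0, 0, 0], 0]

```text
time: 10.42
ee_pos: [0.5729, 0.1058, 0.0926]
ee_rot: [0.0, 0.747, 0.665, 0.0]
contact_force: [-3.8, -0.1, 9.5]
opening: -0.0001
grasp_force: 4.2
```

Request:
play_rows:
  targets:
    - [[0, 0, 0.1], [0, 0, 0], 0]
    - [[0, 0, 0.2], [0, 0, 0], 0]
    - [[0, 0, 0.2], [0, 0, 0], 0]

```text
time: 10.8
ee_pos: [0.5732, 0.1058, 0.0901]
ee_rot: [0.0, 0.747, 0.665, 0.001]
contact_force: [-2.3, 0.0, 3.5]
opening: 0.0001
grasp_force: 2.0
```

Request:
play_rows:
  targets:
    - [[0, 0, 0.1], [0, 0, 0], 0]
    - [[0, 0, 0.2], [0, 0, 0], 0]
    - [[0, 0, 0.3], [0, 0, 0], 0]
    - [[0, 0, 0.3], [0, 0, 0], 0]

```text
time: 11.3
ee_pos: [0.5734, 0.1057, 0.0867]
ee_rot: [0.0, 0.747, 0.665, 0.001]
contact_force: [-4.1, 0.9, 5.1]
opening: 0.0002
grasp_force: 2.2
```

Request:
play_rows:
  targets:
    - [[0, 0, 0.1], [0, 0, 0], 0]
    - [[0, 0, 0.15], [0, 0, 0], 0]
    - [[0, 0, 0.15], [0, 0, 0], 0]

```text
time: 11.68
ee_pos: [0.5735, 0.1056, 0.0855]
ee_rot: [0.0, 0.747, 0.665, 0.001]
contact_force: [-4.1, 1.3, 6.0]
opening: -0.0
grasp_force: 3.1
```

Request:
play_rows:
  targets:
    - [[0, 0, 0.1], [0, 0, 0], 0]
    - [[0, 0, 0.1], [0, 0, 0], 0]

```text
time: 11.92
ee_pos: [0.5736, 0.1057, 0.0853]
ee_rot: [0.001, 0.747, 0.665, 0.001]
contact_force: [-7.4, 0.7, 13.0]
opening: -0.0001
grasp_force: 6.4
```

Request:
play_rows:
  targets:
    - [[0, 0, 0.1], [0, 0, 0], 0]
    - [[0, 0, 0.1], [0, 0, 0], 0]

```text
time: 12.18
ee_pos: [0.5737, 0.1057, 0.0851]
ee_rot: [0.001, 0.747, 0.665, 0.001]
contact_force: [-10.8, 0.0, 19.2]
opening: -0.0001
grasp_force: 9.7
```

Request:
play_rows:
  targets:
    - [[0, 0, -1.5], [0, 0, 0], 0]
    - [[0, 0, -5], [0, 0, 0], 0]
    - [[-4, -2, -9], [0, 0, 0], 0]
    - [[-8, -4, -13], [0, 0, 0], 0]
    - [[-10, -5, -14.5], [0, 0, 0], 0]

```text
time: 12.8
ee_pos: [0.5121, 0.0104, 0.2308]
ee_rot: [0.002, 0.748, 0.664, 0.002]
contact_force: [0.0, -0.1, -0.6]
opening: -0.0
grasp_force: 0.0
```

Run:
```python
from h import *
for i in range(3): camera('top')
T=K('wrist')[3]; im=camera('wrist'); c=cur(); print(boxof(c[0]),observe()['contact_force'])
for n in('lever_pin','lever','fold','flap','tab','vent'):
  print(n,[(boxof(np.array(x['location'])).round(1),round(x['confidence'],2)) for x in look_for(n,'wrist')[:3]])
for l in(0,.2): print(l,proj('wrist',W((-10-34*np.cos(l),-118-34*np.sin(l),88),q)),proj('wrist',W((-10-34*np.cos(l),-118-34*np.sin(l),52),q)))
for n in('lever_pin','lever'):
  r=trace(n,'wrist')
  for x in r[:2]:
    m=x['region']; v,u=np.nonzero(m); print(n,x['confidence'],m.sum(),u.min(),u.max(),v.min(),v.max(),u.mean(),v.mean())
np.save('im8.npy',im)
# dark blob near the disc
g=im.max(2); c0=proj('wrist',W((-10,-118,49),q)).astype(int); print('hub',c0)
for v in range(c0[1]-60,c0[1]+61,4): print(v,''.join('#' if x<45 else '+' if x<85 else '-' if x<125 else '.' for x in g[v,c0[0]-80:c0[0]+60:2]) if v<384 else '')
```

```text
[ -81.31054874 -101.14532211  227.97695042] [-0.41319108  0.96576737 -0.22284898]
lever_pin [(array([ -31.3, -118.7,   61.2]), 0.71)]
lever [(array([ -27.4, -118.7,   59.2]), 0.94)]
fold []
flap [(array([ 0.7,  1.2, 77.9]), 0.84)]
tab [(array([-60. ,   6. ,  77.8]), 0.67)]
vent [(array([ -8.8, -29.8,  74.9]), 0.89)]
0 [294.11530845 200.70023544] [289.99266792 189.40433089]
0.2 [294.51990082 207.38571899] [290.38271367 195.48139611]
lever_pin 0.91 647 284 329 180 208 304.8964451313756 192.10819165378672
lever 0.85 600 283 328 181 208 303.3333333333333 192.76333333333332
hub [321 188]
128 -----......+++++++--.-..-----..--.-----.--.--.------------------------
132 -----......-++++#+.-..-.--.--.--------------------.---.-----.---------
136 -----.......++++++++++++++++++++++++++++++++++++++++++++++++++++++++++
140 -----.........----.-+++++++++++##++++#++++++++++++++++++++............
144 -----..............++++++++++++#++-.....--....---+++++++++-...-.......
148 -----..............++++++++++-............-.........-++++++...........
152 -----..............+++++++-............................-
[... 1114 characters left out ...]
.......................++
216 -----.-+++.............--..........................................-++
220 --------------------------............-............-------------------
224 --.---------------------------........+........-----------------------
228 ----------------------------------------------------------------------
232 ----------------------------------------------------------------------
236 ----------------------------------------------------------------------
240 +++++-----------------------------------------------------------------
244 +++++#######++++++++++------------------------------------------------
248 +++++####+#++##############+++++++++++--------------------------------
```

Run:
```python
from h import *
c=cur(); a=pose((-42,-91,110),0); b=pose((-42,-91,66),0)
print(boxof(c[0]),delta(c,a),delta(c,b))
for p in[(-41,-105,66),(-40,-112,66),(-38,-119,66),(-36,-123,66)]: print(delta(b,pose(p,0))[0])
```

```text
[ -81.55989059 -100.9030139   227.8323228 ] (array([ 0.98,  3.94, 11.79]), array([ 0.1, -0. ,  0.1])) (array([ 0.98,  3.94, 16.19]), array([ 0.1, -0. ,  0.1]))
[-1.4  0.1  0. ]
[-2.1  0.2  0. ]
[-2.8  0.4  0. ]
[-3.2  0.6  0. ]
```

Request:
play_rows:
  targets:
    - [[1, 2, 4], [0, 0, 0], 0]
    - [[1, 4, 8], [0, 0, 0], 0]
    - [[1, 4, 12], [0, 0, 0], 0]
    - [[1, 4, 15], [0, 0, 0], 0]
    - [[1, 4, 16.2], [0, 0, 0], 0]

```text
time: 14.02
ee_pos: [0.5526, 0.0176, 0.0647]
ee_rot: [-0.001, 0.747, 0.665, -0.0]
contact_force: [-0.4, -0.4, 0.4]
opening: -0.0002
grasp_force: 0.0
```

Request:
play_rows:
  targets:
    - [[-0.7, 0, 0], [0, 0, 0], 0]
    - [[-1.4, 0.1, 0], [0, 0, 0], 0]
    - [[-2.1, 0.2, 0], [0, 0, 0], 0]
    - [[-2.6, 0.4, 0], [0, 0, 0], 0]
    - [[-2.9, 0.5, 0], [0, 0, 0], 0]

```text
time: 14.65
ee_pos: [0.5553, -0.0124, 0.0667]
ee_rot: [0.001, 0.747, 0.664, 0.001]
contact_force: [1.6, 3.4, 2.5]
opening: 0.0003
grasp_force: 1.5
```

Run:
```python
from h import *
camera('top');c=cur(); print(boxof(c[0]),observe()['contact_force'],delta(c,pose((-36,-124.5,66),0)))
```

```text
[ -35.579978   -120.59397967   66.67084327] [0.52159222 0.76175755 1.15348622] (array([-0.39, -0.04,  0.07]), array([ 0.2, -0. ,  0. ]))
```

Request:
play_rows:
  targets:
    - [[-0.15, 0, 0], [0, 0, 0], 0]
    - [[-0.3, 0, 0], [0, 0, 0], 0]
    - [[-0.3, 0, 0], [0, 0, 0], 0]

```text
time: 15.08
ee_pos: [0.5549, -0.0148, 0.0664]
ee_rot: [0.001, 0.747, 0.665, 0.001]
contact_force: [3.4, 3.2, 0.1]
opening: 0.0002
grasp_force: 1.8
```

Run:
```python
from h import *
camera('top');c=cur(); print(boxof(c[0]),observe()['contact_force'],delta(c,pose((-81,-101,228),0)))
```

```text
[ -35.92691748 -122.81980592   66.37204039] [4.11403875 3.22554633 0.80597502] (array([  2.2 ,  -4.46, -16.17]), array([ 0.2, -0. ,  0. ]))
```

Request:
play_rows:
  targets:
    - [[1.5, 0, 0], [0, 0, 0], 0]
    - [[2.2, 0, -3], [0, 0, 0], 0]
    - [[2.2, -2, -8], [0, 0, 0], 0]
    - [[2.2, -4.5, -13], [0, 0, 0], 0]
    - [[2.2, -4.5, -16.2], [0, 0, 0], 0]

```text
time: 15.75
ee_pos: [0.5109, 0.0129, 0.2304]
ee_rot: [0.001, 0.747, 0.665, 0.001]
contact_force: [1.0, -0.3, -0.2]
opening: -0.0004
grasp_force: 0.0
```

Run:
```python
from h import *
for i in range(5): camera('top')
im=camera('wrist'); c=cur(); print(boxof(c[0]))
np.save('im9.npy',im)
for n in('lever_pin','lever'):
  print(n,[(boxof(np.array(x['location'])).round(1),round(x['confidence'],2)) for x in look_for(n,'wrist')[:3]])
C=lambda p:proj('wrist',W(p,q)).round(1)
for l in(.6,.7,.785,.87): print(l,C((-10-34*np.cos(l),-118-34*np.sin(l),88)),C((-10-34*np.cos(l),-118-34*np.sin(l),54)))
print('marks',[C((-10-44*np.cos(l),-118-44*np.sin(l),50)) for l in(0,.785,1.57)],'hub',C((-10,-118,55)))
g=im.max(2); c0=proj('wrist',W((-25,-130,49),q)).astype(int); print('win',c0)
for v in range(c0[1]-40,c0[1]+50,2): print(v,''.join('#' if x<45 else '+' if x<85 else '-' if x<125 else '.' for x in g[v,c0[0]-60:c0[0]+60]) if v<384 else '')
```

```text
[ -82.15803276 -100.93156927  226.77048472]
lever_pin [(array([ -30.2, -132.2,   63.2]), 0.93)]
lever [(array([ -22.7, -132.4,   57.3]), 0.8)]
0.6 [300.2 219.4] [295.8 207. ]
0.7 [302.2 222. ] [297.6 209.4]
0.785 [304.1 224. ] [299.4 211.3]
0.87 [306.2 225.8] [301.3 213. ]
marks [array([281.1, 188.7]), array([292.1, 216. ]), array([319.8, 226.9])] hub [323.6 190.2]
win [307 199]
159 ------..........................-+++++++++-..................................................-.....-..........---.......
161 ------.........................+++++++++-.........................................................-..........--.........
163 ------...........................++++++-.....................................................................--..--.....
165 ------...........................++++-.......................................................................-....--....
167 ------...........................+++-........................................................-...-......................
169 ------...........................++-.....................................................
[... 4206 characters left out ...]
---------------------------------------------------------------------------
239 ------------------------------------------------------------------------------------------------------------------------
241 +++++-------------------------------------------------------------------------------------------------------------------
243 +++++++++++++++++++-----------------------------------------------------------------------------------------------------
245 #############++++++++++++++++++----++++---------------------------------------------------------------------------------
247 +#++#######++#+++++++#########+++++++++++++++-+++++---------------------------------------------------------------------
```

Run:
```python
from h import *
im=np.load('im9.npy'); g=cv2.GaussianBlur(im,(3,3),0).max(2)
m=np.zeros_like(g); m[200:232,285:315]=(g[200:232,285:315]<48); m=m.astype(np.uint8)
def sil(l,du,dv):
    c=np.array([-10-34*np.cos(l),-118-34*np.sin(l)]); a=np.linspace(0,6.28,40); P=[]
    for z,r in((54,6.5),(83,6.5),(86,5.5),(88,3)): P+= [proj('wrist',W((c[0]+r*np.cos(t),c[1]+r*np.sin(t),z),q))+[du,dv] for t in a]
    h=cv2.convexHull(np.array(P,np.float32)); o=np.zeros((384*4,512*4),np.uint8); cv2.fillConvexPoly(o,np.round((h+.5)*4).astype(np.int32),1)
    return cv2.resize(o.astype(np.float32),(512,384),interpolation=cv2.INTER_AREA)
for dv in(-1,0,1):
  for l in np.arange(.6,.9,.04):
    s=sil(l,-.5,dv); b=np.minimum(s,m).sum()/np.maximum(s,m).sum(); print(dv,round(l,2),b.round(3),end=' | ')
  print()
# hub centre: light/dark disc & lever arm edge rows
print('hub model',proj('wrist',W((-10,-118,60),q)))
```

```text
-1 0.6 0.512 | -1 0.64 0.579 | -1 0.68 0.648 | -1 0.72 0.722 | -1 0.76 0.767 | -1 0.8 0.748 | -1 0.84 0.651 | -1 0.88 0.547 | 
0 0.6 0.554 | 0 0.64 0.625 | 0 0.68 0.698 | 0 0.72 0.771 | 0 0.76 0.781 | 0 0.8 0.726 | 0 0.84 0.634 | 0 0.88 0.534 | 
1 0.6 0.584 | 1 0.64 0.663 | Traceback (most recent call last):
  File "<stdin>", line 11, in <module>
  File "<stdin>", line 6, in sil
  File "h.py", line 7, in proj
    f,cx,cy,T=K(n); q=np.linalg.inv(T)@np.r_[p,1]; return np.array([cx+f*q[0]/q[2],cy+f*q[1]/q[2]])
              ~^^^
  File "h.py", line 5, in K
    c=get_calibration(n); f=192/np.tan(np.radians(c['fovy'])/2); return f,c['cx'],c['cy'],np.array(c['pose'])
ValueError: time passes only in moves, steps and waits
```

Run:
```python
from h import *
c=cur(); print(boxof(c[0]),delta(c,pose((-36,-101,66),0)),delta(c,pose((-36,-124.1,66),0)))
```

```text
[ -81.99724258 -101.07522454  226.9424867 ] (array([-1.000e-02,  4.610e+00,  1.609e+01]), array([-0., -0.,  0.])) (array([-2.32,  4.61, 16.09]), array([-0., -0.,  0.]))
```

Request:
play_rows:
  targets:
    - [[0, 2, 4], [0, 0, 0], 0]
    - [[0, 4.6, 8], [0, 0, 0], 0]
    - [[0, 4.6, 12], [0, 0, 0], 0]
    - [[0, 4.6, 15], [0, 0, 0], 0]
    - [[0, 4.6, 16.1], [0, 0, 0], 0]

```text
time: 16.77
ee_pos: [0.5569, 0.0069, 0.0651]
ee_rot: [-0.001, 0.747, 0.665, -0.0]
contact_force: [0.4, 0.3, 1.1]
opening: -0.0002
grasp_force: 0.0
```

Request:
play_rows:
  targets:
    - [[-0.8, 0, 0], [0, 0, 0], 0]
    - [[-1.5, 0, 0], [0, 0, 0], 0]
    - [[-2, 0, 0], [0, 0, 0], 0]
    - [[-2.2, 0, 0], [0, 0, 0], 0]
    - [[-2.2, 0, 0], [0, 0, 0], 0]

```text
time: 17.4
ee_pos: [0.5556, -0.0152, 0.0676]
ee_rot: [0.001, 0.747, 0.665, 0.001]
contact_force: [-0.4, -0.3, -0.2]
opening: 0.0002
grasp_force: 0.0
```

Run:
```python
from h import *
camera('top');c=cur(); print(boxof(c[0]),observe()['contact_force'],delta(c,pose((-36,-124.1,66),0)))
```

```text
[ -35.34133012 -123.1395727    67.37973746] [-0.14847307 -0.34709956  0.97292795] (array([-0.1 , -0.07,  0.14]), array([ 0.1, -0. ,  0. ]))
```

Request:
play_rows:
  targets:
    - [[-0.06, 0, 0], [0, 0, 0], 0]
    - [[-0.11, 0, 0], [0, 0, 0], 0]
    - [[-0.11, 0, 0], [0, 0, 0], 0]

```text
time: 17.82
ee_pos: [0.5555, -0.0159, 0.0673]
ee_rot: [0.001, 0.747, 0.665, 0.001]
contact_force: [3.0, 3.5, 0.4]
opening: 0.0002
grasp_force: 2.1
```

Request:
play_rows:
  targets:
    - [[1.5, 0, 0], [0, 0, 0], 0]
    - [[2.2, 0, -3], [0, 0, 0], 0]
    - [[2.2, -2, -8], [0, 0, 0], 0]
    - [[2.2, -4.5, -13], [0, 0, 0], 0]
    - [[2.2, -4.5, -16.1], [0, 0, 0], 0]

```text
time: 18.45
ee_pos: [0.5119, 0.0116, 0.2306]
ee_rot: [0.001, 0.747, 0.665, 0.001]
contact_force: [0.5, 0.3, -0.5]
opening: -0.0004
grasp_force: 0.0
```

Run:
```python
from h import *
import h
for i in range(5): camera('top')
im=camera('wrist'); c=cur(); print(boxof(c[0]))
k=K('wrist'); h.K=lambda n:k
g=cv2.GaussianBlur(im,(3,3),0).max(2)
m=np.zeros_like(g); m[200:234,283:318]=(g[200:234,283:318]<48)
def sil(l,du,dv):
    c=np.array([-10-34*np.cos(l),-118-34*np.sin(l)]); a=np.linspace(0,6.28,30); P=[]
    for z,r in((54,6.5),(83,6.5),(86,5.5),(88,3)): P+= [proj('wrist',W((c[0]+r*np.cos(t),c[1]+r*np.sin(t),z),q))+[du,dv] for t in a]
    hh=cv2.convexHull(np.array(P,np.float32)); o=np.zeros((384*4,512*4),np.uint8); cv2.fillConvexPoly(o,np.round((hh+.5)*4).astype(np.int32),1)
    return cv2.resize(o.astype(np.float32),(512,384),interpolation=cv2.INTER_AREA)
iou=lambda l,a,b:(lambda s:np.minimum(s,m).sum()/np.maximum(s,m).sum())(sil(l,a,b))
for dv in(-1,0,1): print(dv,[(round(l,2),iou(l,-.5,dv).round(2)) for l in np.arange(.68,.9,.03)])
np.save('im10.npy',im)
for n in('lever_pin','lever','flap','tab','fold'):
  print(n,[(boxof(np.array(x['location'])).round(1),round(x['confidence'],2)) for x in look_for(n,'wrist')[:1]])
```

```text
[ -81.07588331 -102.08458285  226.87777241]
-1 [(np.float64(0.68), np.float32(0.58)), (np.float64(0.71), np.float32(0.64)), (np.float64(0.74), np.float32(0.69)), (np.float64(0.77), np.float32(0.74)), (np.float64(0.8), np.float32(0.76)), (np.float64(0.83), np.float32(0.74)), (np.float64(0.86), np.float32(0.67)), (np.float64(0.89), np.float32(0.59))]
0 [(np.float64(0.68), np.float32(0.63)), (np.float64(0.71), np.float32(0.69)), (np.float64(0.74), np.float32(0.75)), (np.float64(0.77), np.float32(0.78)), (np.float64(0.8), np.float32(0.78)), (np.float64(0.83), np.float32(0.73)), (np.float64(0.86), np.float32(0.66)), (np.float64(0.89), np.float32(0.58))]
1 [(np.float64(0.68), np.float32(0.68)), (np.float64(0.71), np.float32(0.74)), (np.float64(0.74), np.float32(0.78)), (np.float64(0.77), np.float32(0.78)), (np.float64(0.8), np.float32(0.74)), (np.float64(0.83), np.float32(0.69)), (np.float64(0.86), np.float32(0.63)), (np.float64(0.89), np.float32(0.56))]
lever_pin [(array([ -28.3, -131.7,   60.6]), 0.84)]
lever [(array([ -22.2, -133.5,   58.4]), 0.73)]
flap [(array([ 2.2,  0.6, 78.9]), 0.68)]
tab [(array([-62. ,   4.4,  73.8]), 0.93)]
fold [(array([-3.2,  1.8, 74.6]), 0.78)]
```

```bash
python3 -c "
from cell import *
print(close_job())"
```

```text
the job is handed in; nothing more can be done
None
```

I closed the box and handed the job in. The flap is tucked and pressed flat at about 19 N, and I took the drop in force on the way down as the bead snapping under the rim. The vent lever is at about 0.78 rad (target 0.785, measured to about ±0.03), and the loose things were left alone.

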